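Lay out the size run of slipper-sole patterns

TASK

Lay the four wooden sole patterns out as a size run on the row board: one flat on each steel strip, in order of length, the shortest on the strip next to the upright peg and the longest at the far end. Each pattern should lie lengthwise along its strip, centred on the strip's cross line (toe either way), and be let go. Leave the glue bottle standing where it is.

Things in the scene. Friction and masses are not known exactly. Their poses are not given: they have to be found in the camera images.
- pattern_a_centre (a point): centre (half-way along, across and up) of the smallest of four loose plywood sole patterns: flat, sole-shaped, 95 mm long, 18 mm thick, 38 mm wide at the forefoot, 30 mm across its parallel-sided waist, which is straight for 10 mm or more either way from this point: grip there. x runs from heel to toe, z up. It starts flat on the bench before the board, roughly crosswise, toe towards +y
- pattern_b_centre (a point): centre (half-way along, across and up) of the second smallest of four loose plywood sole patterns: flat, sole-shaped, 115 mm long, 18 mm thick, 46 mm wide at the forefoot, 37 mm across its parallel-sided waist, which is straight for 10 mm or more either way from this point: grip there. x runs from heel to toe, z up. It starts flat on the bench before the board, roughly crosswise, toe towards +y
- pattern_c_centre (a point): centre (half-way along, across and up) of the second largest of four loose plywood sole patterns: flat, sole-shaped, 135 mm long, 18 mm thick, 54 mm wide at the forefoot, 43 mm across its parallel-sided waist, which is straight for 10 mm or more either way from this point: grip there. x runs from heel to toe, z up. It starts flat on the bench before the board, roughly crosswise, toe towards +y
- pattern_d_centre (a point): centre (half-way along, across and up) of the largest of four loose plywood sole patterns: flat, sole-shaped, 155 mm long, 18 mm thick, 62 mm wide at the forefoot, 50 mm across its parallel-sided waist, which is straight for 10 mm or more either way from this point: grip there. x runs from heel to toe, z up. It starts flat on the bench before the board, roughly crosswise, toe towards +y
- mark_1: one of four like steel strips (an end mark, next to mark_2), parallel, 100 mm apart, fixed on a low wooden board (170 x 500 x 10 mm, fixed to the bench); 160 mm long, 22 wide, 2 thick, a thin black cross line at mid-length. Origin: centre of its underside, 10 mm above the bench, so its top is 12 mm above the bench. x along the strip, z up
- mark_2: one of four like steel strips (between mark_1 and mark_3), parallel, 100 mm apart, fixed on a low wooden board (170 x 500 x 10 mm, fixed to the bench); 160 mm long, 22 wide, 2 thick, a thin black cross line at mid-length. Origin: centre of its underside, 10 mm above the bench, so its top is 12 mm above the bench. x along the strip, z up
- mark_3: one of four like steel strips (between mark_2 and mark_4), parallel, 100 mm apart, fixed on a low wooden board (170 x 500 x 10 mm, fixed to the bench); 160 mm long, 22 wide, 2 thick, a thin black cross line at mid-length. Origin: centre of its underside, 10 mm above the bench, so its top is 12 mm above the bench. x along the strip, z up
- mark_4: one of four like steel strips (an end mark, next to mark_3), parallel, 100 mm apart, fixed on a low wooden board (170 x 500 x 10 mm, fixed to the bench); 160 mm long, 22 wide, 2 thick, a thin black cross line at mid-length. Origin: centre of its underside, 10 mm above the bench, so its top is 12 mm above the bench. x along the strip, z up
- peg: fixed dark steel peg, 16 mm thick with a 22 mm foot, 35 mm tall, standing upright on the board at one end of the row, 78 mm beyond the first strip (the other end has only a flat 2 mm steel cap of 20 mm diameter instead). Origin at the centre of its foot, on the board's top, 10 mm above the bench
- glue_bottle: loose amber glue bottle with a black pointed cap, 56 mm wide, 150 mm tall, standing on the bench to the left of the work; to be left alone. Origin at the centre of its underside, z up
Not all that is in view belongs to the job. What is shaped like the part that bears pattern_d_centre but black is not meant. What is shaped like the part that bears pattern_a_centre but pink is not meant.

How it is judged (in metres and radians):
At the end, for the whole second after the job is handed in: Every pattern lies flat, at rest and released, on its strip: in order of length from the peg's end (shortest nearest the peg), each pattern's centre within 12 mm (horizontally) of its strip's centre, and its length within 0.2 rad (about 11 degrees) of the strip's length, either way round (((horizontal distance between peg and mark_1 below 0.11 m and horizontal distance between pattern_a_centre and mark_1 below 0.012 m and angle between the x axis of pattern_a_centre and the x axis of mark_1, either way round below 0.2 rad and horizontal distance between pattern_b_centre and mark_2 below 0.012 m and angle between the x axis of pattern_b_centre and the x axis of mark_2, either way round below 0.2 rad and horizontal distance between pattern_c_centre and mark_3 below 0.012 m and angle between the x axis of pattern_c_centre and the x axis of mark_3, either way round below 0.2 rad and horizontal distance between pattern_d_centre and mark_4 below 0.012 m and angle between the x axis of pattern_d_centre and the x axis of mark_4, either way round below 0.2 rad) or (horizontal distance between peg and mark_4 below 0.11 m and horizontal distance between pattern_a_centre and mark_4 below 0.012 m and angle between the x axis of pattern_a_centre and the x axis of mark_4, either way round below 0.2 rad and horizontal distance between pattern_b_centre and mark_3 below 0.012 m and angle between the x axis of pattern_b_centre and the x axis of mark_3, either way round below 0.2 rad and horizontal distance between pattern_c_centre and mark_2 below 0.012 m and angle between the x axis of pattern_c_centre and the x axis of mark_2, either way round below 0.2 rad and horizontal distance between pattern_d_centre and mark_1 below 0.012 m and angle between the x axis of pattern_d_centre and the x axis of mark_1, either way round below 0.2 rad)) and angle between each of pattern_a_centre, pattern_b_centre, pattern_c_centre, pattern_d_centre's own z axis and vertical below 0.1 rad and height (world z) of each of pattern_a_centre, pattern_b_centre, pattern_c_centre, pattern_d_centre below 0.026 m and linear speed of each of pattern_a, pattern_b, pattern_c, pattern_d below 0.02 m/s); the robot touches nothing.
It fails at once if the glue bottle is pushed more than 30 mm or knocked over (distance of glue_bottle from where it was at the start of the episode above 0.03 m or angle between glue_bottle's own z axis and vertical above 0.5 rad).
It also fails if it takes over 99 s, if anything falls off the work surface, if the arm or the gripper's body presses on something with over 40 N, if the wrist force passes 120 N, or if a joint passes its speed limit or range.

ROBOT

A 6-joint arm with a two-finger parallel gripper is mounted at the origin on the work surface. World frame = base frame: x ahead of the robot, y to its left, z up, the work surface at z = 0. Lengths are in mm, angles in degrees, forces in N, time in s.
With the tool pointing down it reaches from about 350 to 850 mm from the base axis. Payload 8.1 kg.
Tool frame: the origin (TCP) lies on the centre line of the jaws, within the pads' length; the fingertips stand r.tip_extent ahead of it and the grasp point (between the pads) lies 8 mm behind it (r.tip_extent is the distance from the TCP to the fingertips, in mm); z points along the fingers, y is the direction in which the jaws open and shut (so a half turn about z gives the same grasp; the last joint's range is limited). The gripper opens to 85 mm and grips with 20 to 120 N. Pads are 22 mm wide; open, the fingers measure 114 mm over their backs; the gripper's body (76 mm by 85 mm) begins 54 mm behind the grasp point. The pads swing forward as they close: fully open they stand 13 mm farther back than shut.
Start: joints at [-73.934, 7.471, 85.268, -0, 87.261, -4.893], TCP at [214.638, -560.3, 242.292] pointing down, gripper open.
Joint ranges: [-169.43, 169.43], [-51.17, 129.36], [1.28, 143.12], [-76.62, 256.62], [0, 156.53], [-152.29, 152.29]. Speed limits (degrees/s): [136.94, 136.94, 159.86, 180, 180, 180].

INTERFACE

Orientations are given as [roll, pitch, yaw] about the fixed x, y, z axes, in that order (R = Rz(yaw) Ry(pitch) Rx(roll)).
In Python, from bench import sense, optics, hand_in, spotter, r gives the robot as it stands.
- The arm moves only by the tool apply_moves, never from a script. Its argument "series" is a list of rows, each a list of 3 entries, a list of its own where there are three numbers: the opening, from 0 (shut) to 1 (fully open), then the shift along the world's x, y, z in m, then the turn about the world's z in rad. In form: [[grip, [x, y, z], turn], ...]. A call has 1 to 5 rows; each row is the pose to reach, as a shift and turn from the pose measured when the call began; what a row does not reach only later rows make up. A row lasts 1/8 s, in which the tool goes at most 62.5 mm and 10.7 degrees, less where a joint would pass 70% of its speed; a pose out of reach is approached as far as the arm can. A call with a gripper value outside its range is refused whole. The fingers move at their own pace and stop on an object; "grip_force" is the grip in N (left out, the last holds). Time passes only in rows, so rows that repeat a pose let the fingers close. It gives the time, the measured TCP pose, the force and the opening at its end, in the units of the state.
- sense(): the state, without advancing time (a new reading comes with each control period).
- optics.snapshot(name): name is "scene" or "top" or "wrist"; returns a dict with "color" (400x640x3 uint8, blue, green, red), "intrinsics" (3x3 intrinsics, pixels), "rvec" (rotation vector, rad) and "tvec" (3), from world to camera coordinates, as OpenCV has them. Camera axes: x right, y down, z forward; pixel columns grow to the right and rows downward; lengths in mm; the calibration is good to about 2 mm. The wrist camera is an equidistant fisheye: a pixel r from the principal point sees the ray r / f radians off the axis. A picture is of the moment at which its call begins. There is no depth.
- hand_in(): hands the job in, once; it reports no verdict.
Trained networks look in a picture, given as the dict that the camera call returned (one of the last four; its "shot" number tells which), for a name from the list of things; names that differ only in an ending like _2 or _b are one class to them, and where a whole thing is asked for, a point or a joint stands for the part that bears it (a point fixed in the world has none). Each returns a list of dicts, best first, with "p" (0 to 1); they miss things now and then, are a little off and sometimes report something else, mostly with a low value. They report only what shows in the picture. A call takes as long as a camera call. They do not tell look-alikes from the thing itself.
- spotter.search_frame(picture, query): "xyz" ([x, y, z] in mm, in the coordinates of the camera as it stood for that picture, good to about 4 mm: the middle of the surface that is visible of it).
- spotter.masks_of(picture, query): "mask" (400x640 bool, what is visible of it).
The state is a dict: "time": time; "joint_pos": joint angles; "qd": joint speeds; "joint_efforts": joint torques, N m; "tool_pos": TCP position; "tcp_rot": TCP orientation; "ft_force": force on the tool from outside, world axes, zero at the start; "wrist_torque": the same for the moment, N m; "finger_gap": finger opening in mm.
Only numpy, scipy, OpenCV 4.12 (cv2) and the standard library are available. Lean on these libraries where they do the work, as an engineer would, in place of code of your own. Each camera call takes 0.05 s, during which the arm holds its last target.

## Working session

There is one attempt and no reset: what is moved stays moved. The work goes in short steps, Python scripts to look and compute and a tool call to move; the robot and the scene stay as the last step left them, time stands still between calls to the robot, and variables do not carry over. Pictures are saved under pics/ and viewed, and the job is handed in when it is done.

Besides the shell and the picture viewer there is one more tool, called after "Request:" in YAML: its name, and indented under it one key for each argument. apply_moves: Moves the arm, as the interface text tells. Its arguments: {"type":"object","properties":{"series":{"type":"array"},"grip_force":{"type":"number"}},"required":["series"]}

```bash
mkdir -p pics; python3 - <<'E'
from bench import sense, optics, r
import cv2
print(sense()); print(r.tip_extent)
for n in ("scene","top"):
    p=optics.snapshot(n); cv2.imwrite(f"pics/{n}0.png",p["color"]); print(n,p["intrinsics"],p["rvec"],p["tvec"])
E
```

```text
{'time': 0.0, 'joint_pos': array([-7.39367317e+01,  7.51562784e+00,  8.53303300e+01, -4.27879249e-04,
        8.72624939e+01, -4.89099210e+00]), 'qd': array([ 0.04808716,  0.10085932, -0.10679449, -0.00757023,  0.02971026,
        0.03499891]), 'joint_efforts': array([ 2.35114785e-03, -5.69396317e+01, -5.00552738e+01, -1.68443485e-04,
        1.50641991e-02, -9.02486840e-05]), 'tool_pos': array([ 214.46122891, -559.78083661,  241.2289382 ]), 'tcp_rot': array([-1.79891907e+02, -8.82083173e-03,  2.09542729e+01]), 'ft_force': array([-0.54436745, -0.10801453,  0.03134865]), 'wrist_torque': array([ 0.03661992, -0.01869122,  0.01253162]), 'finger_gap': 85.3953376212987}
11.0
scene [[371.03421394   0.         317.78987313]
 [  0.         371.03421394 203.1877598 ]
 [  0.           0.           1.        ]] [ 1.27750788  2.03752656 -1.06575677] [ 100.19952769 -225.53436865 1391.62629198]
top [[362.75424913   0.         328.01868472]
 [  0.         362.75424913 206.85330167]
 [  0.           0.           1.        ]] [ 2.1653267  -2.10351062  0.21537715] [ 71.84331866 463.87368877 980.85928142]
```

View pics/top0.png

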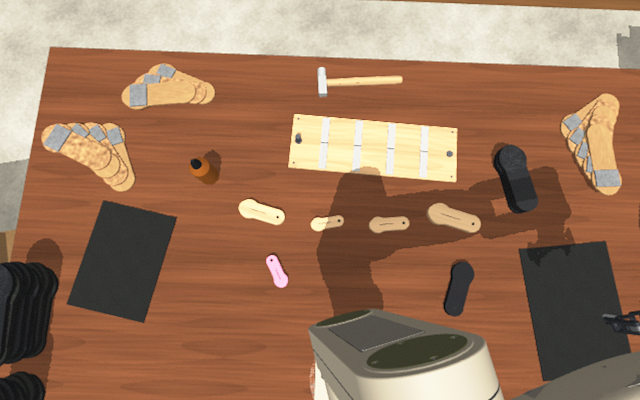

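View pics/scene0.png

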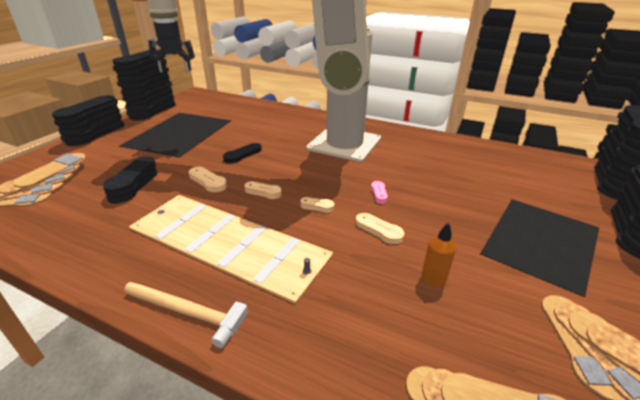

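```bash
cat > h.py <<'E'
import numpy as np, cv2
from bench import sense, optics, spotter, r
def cam(p):
    R,_=cv2.Rodrigues(np.array(p["rvec"],float)); return np.array(p["intrinsics"]),R,np.array(p["tvec"],float).ravel()
def w(p,uv,z):
    K,R,t=cam(p); uv=np.atleast_2d(uv).astype(float)
    d=(np.linalg.inv(K)@np.c_[uv,np.ones(len(uv))].T).T@R   # R^T d
    c=-R.T@t
    return c+d*((z-c[2])/d[:,2])[:,None]
def tow(p,xyz):
    K,R,t=cam(p); return R.T@(np.array(xyz)-t)
def rect(p,m,z):
    cs,_=cv2.findContours(m.astype(np.uint8),cv2.RETR_EXTERNAL,cv2.CHAIN_APPROX_NONE)
    c=max(cs,key=cv2.contourArea)[:,0]
    q=w(p,c,z)[:,:2].astype(np.float32)
    (cx,cy),(a,b),an=cv2.minAreaRect(q)
    if a<b: a,b,an=b,a,an+90
    return np.round([cx,cy,a,b,(an+90)%180-90],1), c.mean(0).round()
E
cat > a.py <<'E'
from h import *
p=optics.snapshot("top"); q=optics.snapshot("scene")
np.save("pics/p.npy",p,allow_pickle=True)
for n,z in (("pattern_a_centre",15),("mark_1",12),("peg",25)):
  for nm,pp in (("top",p),("scene",q)):
    print(n,nm)
    for d in spotter.masks_of(pp,n): print("  m",round(d["p"],2),d["mask"].sum(),*rect(pp,d["mask"],z))
    for d in spotter.search_frame(pp,n): print("  s",round(d["p"],2),tow(pp,d["xyz"]).round())
im=p["color"][90:300,220:540]
cv2.imwrite("pics/crop0.png",cv2.resize(im,None,fx=2.5,fy=2.5,interpolation=cv2.INTER_CUBIC))
E
python3 a.py
```

```text
pattern_a_centre top
  m 0.61 371 [280.3 223.8  93.5  36.7  29.4] [277. 271.]
  m 0.58 374 [421.5  85.3  91.5  38.5 -79.4] [327. 222.]
  s 0.94 [416.  89.  19.]
  s 0.69 [278. 222.  23.]
pattern_a_centre scene
  m 0.79 375 [433.6  90.1  97.6  59.3 -76.3] [316. 205.]
  m 0.65 249 [289.  222.6 115.7  40.2  21.4] [379. 191.]
  m 0.18 1398 [478.3 434.8 234.8  62.3  -0.7] [439. 257.]
  s 0.89 [431.  89.  15.]
  s 0.8 [294. 225.  17.]
mark_1 top
  m 0.9 391 [ 647.6 -197.9  159.5   24.    -3.3] [424. 151.]
  m 0.75 366 [659.3   1.2 158.8  22.   -3.6] [358. 145.]
  m 0.72 387 [665.1 100.9 159.   24.7  -2.1] [324. 142.]
  m 0.62 569 [563.6 453.6  99.9  59.4  47.1] [203. 170.]
  m 0.6 346 [652.  -98.6 155.7  21.8  -3.3] [391. 148.]
  m 0.38 366 [420.7  86.3  93.7  38.9 -82.8] [327. 222.]
  s 0.79 [ 645. -198.   10.]
  s 0.79 [656.   1.  14.]
  s 0.76 [647. -96.  10.]
  s 0.71 [660. 103.  12.]
  s 0.29 [543. 427. 101.]
mark_1 scene
  m 0.95 508 [666.8 103.8 160.2  24.9  -3. ] [276. 261.]
  m 0.9 427 [661.4   4.2 158.   24.5  -2.6] [240. 247.]
  m 0.68 372 [655.  -95.9 157.8  25.5  -2.1] [209. 233.]
  m 0.64 321 [ 649.4 -195.   159.4   24.5   -3.8] [180. 221.]
  s 0.94 [673. 104.  12.]
  s 0.92 [664. -98.  10.]
  s 0.74 [668.   2.  11.]
  s 0.61 [ 656. -196.   10.]
peg top
  m 0.57 64 [667.7 177.9  28.1  20.7   2.3] [298. 139.]
  s 0.5 [661. 175.  36.]
peg scene
  m 0.5 406 [672.5  13.3 153.1  23.8  -2.6] [241. 246.]
  s 0.43 [671. 182.  24.]
```

View pics/crop0.png

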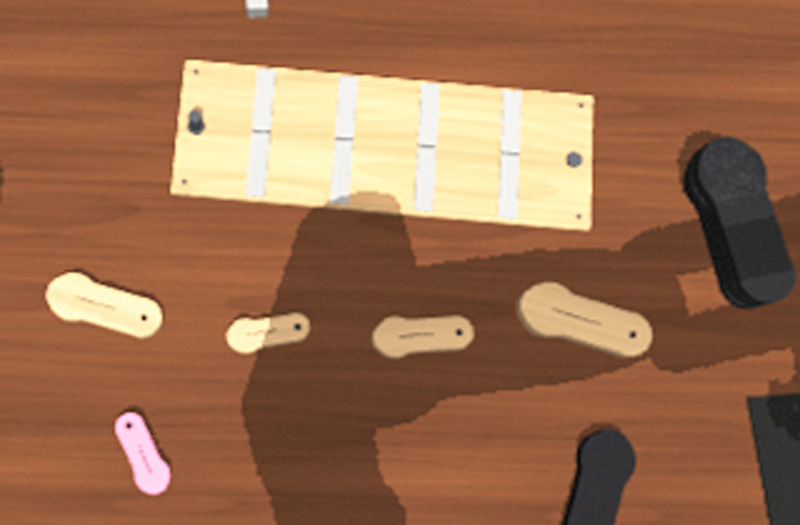

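The pictures show the peg at the left (+y) end of the board, top pixel (298,139). In the top view the patterns are C (262,211), A (327,222), B (389,224) and D (453,217). The black and pink look-alikes lie elsewhere. Next I'll segment the patterns by colour.

```bash
cat > seg.py <<'E'
from h import *
def seg(p,boxes,z=18):
    im=p["color"]; out={}
    for k,(u,v,hw,hh) in boxes.items():
        sub=im[v-hh:v+hh,u-hw:u+hw]
        m=np.full(sub.shape[:2],cv2.GC_PR_BGD,np.uint8)
        f=sub.astype(float); ratio=(f[...,0]+1)/(f[...,2]+1)   # blue/red: plywood higher than bench
        g=(f[...,1]+1)/(f[...,2]+1)
        out[k]=g>0.62
        M=np.zeros(im.shape[:2],bool); M[v-hh:v+hh,u-hw:u+hw]=out[k]
        print(k,rect(p,M,z),np.percentile(g,[5,50,95]).round(2))
        out[k]=M
    return out
if __name__=="__main__":
    p=optics.snapshot("top")
    o=seg(p,dict(c=(262,211,32,22),a=(327,222,24,16),b=(389,224,27,16),d=(453,217,34,24)))
    v=p["color"].copy()
    for M in o.values():
        cs,_=cv2.findContours(cv2.resize(M.astype(np.uint8),None,fx=4,fy=4,interpolation=0),0,1)
        
        v[M^cv2.erode(M.astype(np.uint8),np.ones((3,3))).astype(bool)]=(0,255,0)
    cv2.imwrite("pics/seg.png",cv2.resize(v[180:260,220:500],None,fx=2.8,fy=2.8,interpolation=0))
    q=optics.snapshot("scene")
    o=seg(q,dict(c=(380,228,30,20),a=(317,205,22,14),b=(263,190,24,16),d=(207,179,24,20)))
E
python3 seg.py
```

```text
c (array([446.2, 275.2, 138.5,  64.6,  82.5]), array([260., 213.])) [0.6  0.61 0.98]
a (array([411.6,  77.6, 113.8,  77.6, -81. ]), array([335., 228.])) [0.59 0.62 0.96]
b (array([429. , -94. , 149. ,  78.2, -88.2]), array([393., 218.])) [0.6  0.62 0.82]
d (array([ 454. , -269.2,  201.4,  129.3,  -79.8]), array([446., 216.])) [0.6  0.62 0.83]
c (array([455.6, 278.2, 150.4,  80.6,  72.4]), array([380., 228.])) [0.57 0.58 0.97]
a (array([434.9,  91.3, 101.9,  74.1, -74.4]), array([317., 204.])) [0.57 0.59 0.93]
b (array([437. , -83.5, 131.3,  82.8, -80.9]), array([263., 189.])) [0.57 0.58 0.78]
d (array([ 454.2, -268.8,  191.6,   83.6,   71.1]), array([207., 179.])) [0.57 0.58 0.8 ]
```

```bash
sed -i 's/g>0.62/g>0.70/' seg.py; python3 seg.py; python3 - <<'E'
from h import *
p=optics.snapshot("top");q=optics.snapshot("scene")
for n in("pattern_b_centre","pattern_c_centre","pattern_d_centre"):
  for nm,pp in(("top",p),("scene",q)):
    for d in spotter.search_frame(pp,n)[:6]: print(n,nm,round(d["p"],2),tow(pp,d["xyz"]).round())
E
```

```text
c (array([442.4, 276.3, 138.3,  57.2,  71.2]), array([261., 212.])) [0.6  0.61 0.98]
a (array([418.9,  87.2,  95.8,  41.3, -82.5]), array([327., 222.])) [0.6  0.62 0.96]
b (array([420. , -90.3, 118.6,  49.1, -88.3]), array([389., 224.])) [0.6  0.62 0.82]
d (array([ 447. , -278. ,  160.9,   67. ,   77.5]), array([453., 218.])) [0.6  0.62 0.83]
c (array([455.8, 277.7, 144.1,  73.9,  72.5]), array([380., 228.])) [0.57 0.58 0.97]
a (array([435.3,  90.8,  97.6,  65.1, -75. ]), array([317., 204.])) [0.57 0.59 0.93]
b (array([436.9, -83.5, 125.7,  73.7, -80.8]), array([263., 189.])) [0.57 0.58 0.78]
d (array([ 454.7, -268.2,  184.1,   77.2,   71. ]), array([207., 179.])) [0.57 0.58 0.8 ]
pattern_b_centre top 0.63 [426. -89.  22.]
pattern_b_centre scene 0.69 [435. -86.  13.]
pattern_c_centre top 0.57 [441. 279.  19.]
pattern_c_centre scene 0.62 [455. 285.  20.]
pattern_d_centre top 0.88 [ 248. -287.   15.]
pattern_d_centre top 0.81 [ 443. -274.   24.]
pattern_d_centre top 0.74 [660. 102.  15.]
pattern_d_centre scene 0.88 [ 257. -280.   15.]
pattern_d_centre scene 0.87 [ 461. -267.   18.]
```

View pics/seg.png

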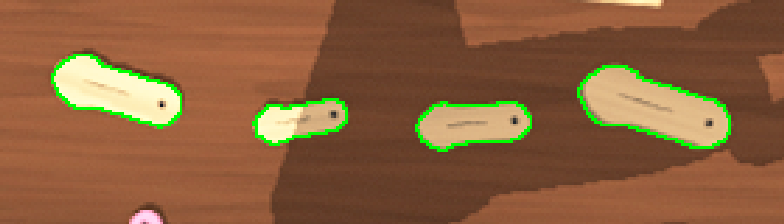

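```bash
cat > pca.py <<'E'
from h import *
from seg import seg
p=optics.snapshot("top"); K,R,t=cam(p); print("cam",(-R.T@t).round())
o=seg(p,dict(c=(262,211,32,22),a=(327,222,24,16),b=(389,224,27,16),d=(453,217,34,24)))
def axis(p,M,z):
    n,l,s,_=cv2.connectedComponentsWithStats(M.astype(np.uint8)); i=1+np.argmax(s[1:,4]); 
    v,u=np.nonzero(l==i); X=w(p,np.c_[u,v],z)[:,:2]; m=X.mean(0)
    e,V=np.linalg.eigh(np.cov((X-m).T)); a=V[:,1]; a=a*np.sign(a[1]); b=np.array([-a[1],a[0]])
    s=(X-m)@a; t=(X-m)@b
    mid=np.abs(s-(s.max()+s.min())/2)<10
    c=m+a*(s.max()+s.min())/2+b*(t[mid].max()+t[mid].min())/2
    return c.round(1),np.degrees(np.arctan2(a[1],a[0])).round(1),np.ptp(s).round(1),np.ptp(t).round(1),np.ptp(t[mid]).round(1)
for k,M in o.items(): print(k,*axis(p,M,17))
mk=np.array([[647.6,-197.9],[659.3,1.2],[665.1,100.9],[652,-98.6],[666.8,103.8],[661.4,4.2],[655,-95.9],[649.4,-195]])
i=np.array([3,1,0,2,0,1,2,3]); A=np.c_[np.ones(8),i]; s,*_=np.linalg.lstsq(A,mk,rcond=None); print(s, [ (s[0]+k*s[1]).round(1) for k in range(4)])
print(np.degrees(np.arctan2(s[1][0],-s[1][1])))
E
python3 pca.py
```

```text
cam [ 276.  102. 1047.]
c (array([442.4, 276.3, 138.3,  57.2,  71.2]), array([261., 212.])) [0.6  0.61 0.98]
a (array([418.9,  87.2,  95.9,  41. , -82.2]), array([327., 222.])) [0.6  0.62 0.96]
b (array([420. , -90.3, 118.6,  49.1, -88.3]), array([389., 224.])) [0.6  0.62 0.82]
d (array([ 447. , -277.8,  161.4,   67. ,   77.5]), array([453., 218.])) [0.6  0.62 0.83]
c [444.9 275.8] 74.8 138.7 57.4 47.2
a [420.7  87.1] 101.6 96.2 41.3 34.7
b [422.3 -90.4] 96.5 119.5 49.4 40.5
d [ 444.8 -277.7] 75.2 161.9 67.6 55.2
[[665.955 102.29 ]
 [ -5.92  -99.635]] [array([666. , 102.3]), array([660. ,   2.7]), array([654.1, -97. ]), array([ 648.2, -196.6])]
-3.4003382556733253
```

Request:
apply_moves:
  series:
    - [0.75,[0.045,0.045,-0.01],0.18]
    - [0.75,[0.09,0.09,-0.02],0.36]
    - [0.75,[0.135,0.135,-0.03],0.54]
    - [0.75,[0.18,0.18,-0.04],0.72]
    - [0.75,[0.225,0.225,-0.05],0.9]

```text
time: 2.08
tool_pos: [434.2, -340.5, 193.8]
tcp_rot: [180.0, 0.0, 72.9]
ft_force: [0.2, -1.2, -0.1]
finger_gap: 64.0
```

Request:
apply_moves:
  series:
    - [0.85,[0.012,0.04,-0.04],0.04]
    - [0.85,[0.012,0.0625,-0.08],0.04]
    - [0.85,[0.012,0.0625,-0.085],0.04]

```text
time: 2.45
tool_pos: [444.3, -275.0, 105.4]
tcp_rot: [-179.7, -0.1, 75.3]
ft_force: [-0.4, -0.2, 0.3]
finger_gap: 72.6
```

```bash
cat > wr.py <<'E'
from h import *
import sys
s=sense(); print(s["time"],s["tool_pos"].round(1),s["tcp_rot"].round(1),s["finger_gap"],r.tip_extent)
p=optics.snapshot("wrist"); cv2.imwrite(f"pics/{sys.argv[1]}.png",p["color"])
K,R,t=cam(p); print(K,(-R.T@t).round(1)); print(R.round(2))
E
python3 wr.py w1
```

```text
2.45 [ 444.3 -275.   105.4] [-1.797e+02 -1.000e-01  7.530e+01] 72.62627504911445 11.0
[[309.70691629   0.         321.21998892]
 [  0.         309.70691629 201.05260888]
 [  0.           0.           1.        ]] [ 464.5 -205.5  236.7]
[[ 0.97 -0.25 -0.01]
 [-0.24 -0.93  0.28]
 [-0.08 -0.27 -0.96]]
```

View pics/w1.png

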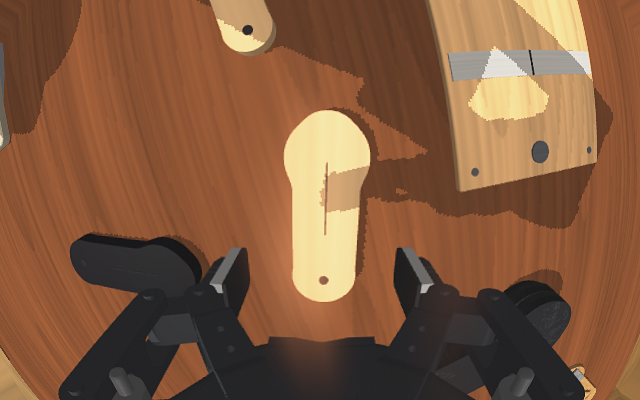

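```bash
cat >> h.py <<'E'
def ww(p,uv,z):
    K,R,t=cam(p); uv=np.atleast_2d(uv).astype(np.float64)
    n=cv2.fisheye.undistortPoints(uv[:,None],K,np.zeros(4))[:,0]
    d=np.c_[n,np.ones(len(n))]@R; c=-R.T@t
    return c+d*((z-c[2])/d[:,2])[:,None]
def axisX(X):
    m=X.mean(0); e,V=np.linalg.eigh(np.cov((X-m).T)); a=V[:,1]; b=np.array([-a[1],a[0]])
    s=(X-m)@a; t=(X-m)@b; mid=np.abs(s-(s.max()+s.min())/2)<10
    c=m+a*(s.max()+s.min())/2+b*(t[mid].max()+t[mid].min())/2
    return c.round(1),np.degrees(np.arctan2(a[1],a[0])).round(1)%180,np.ptp(s).round(1),np.ptp(t).round(1),np.ptp(t[mid]).round(1)
def wmeas(p,z=18,seed=None):
    f=p["color"].astype(float); g=(f[...,1]+1)/(f[...,2]+1)
    M=((g>0.72)&(f[...,2]>100)).astype(np.uint8); M[300:,:]*=1
    M=cv2.morphologyEx(M,cv2.MORPH_CLOSE,np.ones((3,3)))
    n,l,s,_=cv2.connectedComponentsWithStats(M)
    v,u=np.nonzero(l==l[seed[1],seed[0]]); print("px",len(u),u.min(),u.max(),v.min(),v.max())
    return axisX(ww(p,np.c_[u,v],z)[:,:2])
E
python3 - <<'E'
from h import *
p=optics.snapshot("wrist")
print(wmeas(p,18,(310,260)))
print(ww(p,[(327,110),(324,301),(327,163),(324,235)],18).round(1))
E
```

```text
px 12417 282 367 108 298
(array([ 447.1, -278.7]), np.float64(74.0), np.float64(153.9), np.float64(61.4), np.float64(49.7))
[[ 468.9 -206.4   18. ]
 [ 427.7 -356.2   18. ]
 [ 459.3 -243.2   18. ]
 [ 443.2 -296.6   18. ]]
```

```bash
python3 - <<'E'
from h import *
p=optics.snapshot("wrist")
im=p["color"][210:330,180:460]; cv2.imwrite("pics/w1c.png",cv2.resize(im,None,fx=2.8,fy=2.8,interpolation=2))
for z in range(80,140,5):
    q=ww(p,[(246,250),(397,250)],z); print(z,np.linalg.norm(q[0]-q[1]).round(1),q.mean(0).round())
E
```

```text
80 88.0 [ 446. -283.   80.]
85 85.3 [ 447. -281.   85.]
90 82.5 [ 447. -278.   90.]
95 79.8 [ 448. -276.   95.]
100 77.0 [ 449. -274.  100.]
105 74.3 [ 449. -271.  105.]
110 71.5 [ 450. -269.  110.]
115 68.8 [ 451. -267.  115.]
120 66.0 [ 451. -264.  120.]
125 63.3 [ 452. -262.  125.]
130 60.5 [ 452. -260.  130.]
135 57.8 [ 453. -257.  135.]
```

View pics/w1c.png

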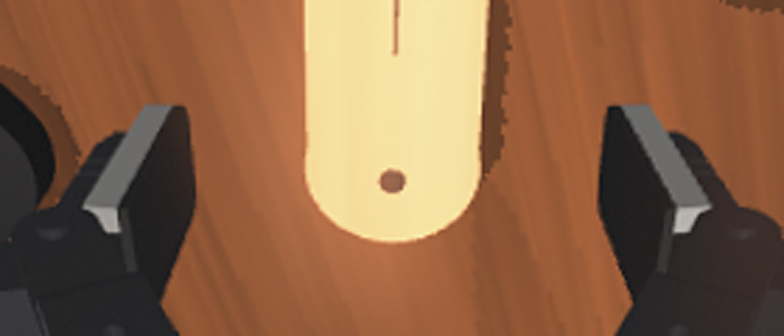

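Request:
apply_moves:
  series:
    - [0.85,[0.003,-0.004,-0.05],-0.01]
    - [0.85,[0.003,-0.004,-0.085],-0.01]
    - [0.85,[0.003,-0.004,-0.095],-0.01]
    - [0.5,[0.003,-0.004,-0.095],-0.01]
    - [0.3,[0.003,-0.004,-0.095],-0.01]
  grip_force: 50

```text
time: 3.22
tool_pos: [451.3, -285.0, 17.8]
tcp_rot: [179.6, 0.2, 74.5]
ft_force: [0.2, 0.2, -1.0]
finger_gap: 47.7
```

Request:
apply_moves:
  series:
    - [0.3,[0,0,0],0]
    - [0.3,[0,0,0],0]

```text
time: 3.48
tool_pos: [452.2, -285.6, 19.1]
tcp_rot: [179.5, 0.2, 74.5]
ft_force: [-0.6, -0.8, -1.3]
finger_gap: 48.0
```

```bash
python3 wr.py w2
```

```text
3.475 [ 452.2 -285.6   19.1] [179.5   0.2  74.5] 48.003039243965745 11.0
[[309.70691629   0.         321.21998892]
 [  0.         309.70691629 201.05260888]
 [  0.           0.           1.        ]] [ 471.8 -215.2  150. ]
[[ 0.96 -0.27  0.01]
 [-0.26 -0.92  0.29]
 [-0.07 -0.28 -0.96]]
```

View pics/w2.png

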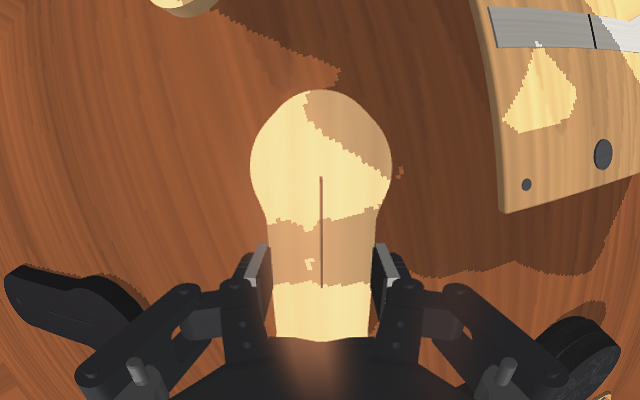

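```bash
python3 - <<'E'
from h import *
for i in range(3):
    s=sense(); print(s["time"],s["tool_pos"].round(1),s["tcp_rot"].round(2),s["ft_force"].round(1),s["wrist_torque"].round(2),s["joint_pos"].round(2),s["qd"].round(2))
    p=optics.snapshot("wrist")
print(ww(p,[(320,90),(321,177),(322,288)],18).round(1))
t=optics.snapshot("top"); cv2.imwrite("pics/t2.png",cv2.resize(t["color"][130:330,340:560],None,fx=3,fy=3))
E
```

```text
3.525 [ 451.8 -285.3   18.7] [179.58   0.2   74.53] [-0.4 -0.4 -1.1] [-0.01  0.02  0.03] [-3.7750e+01  1.0260e+01  1.0708e+02 -3.0000e-02  6.2190e+01 -2.2260e+01] [ 0.04  0.41  0.5   0.01 -0.13 -0.  ]
3.575 [ 451.6 -285.1   18.3] [179.61   0.19  74.53] [-0.8  0.3 -1.5] [-0.06  0.02  0.03] [-3.775e+01  1.028e+01  1.071e+02 -3.000e-02  6.219e+01 -2.227e+01] [-0.01  0.33  0.27 -0.03 -0.06 -0.01]
3.625 [ 451.4 -285.    18.1] [179.64   0.18  74.53] [ 0.1  0.1 -1.2] [ 0.03  0.01 -0.02] [-3.7750e+01  1.0290e+01  1.0711e+02 -3.0000e-02  6.2190e+01 -2.2260e+01] [-0.01  0.33  0.25  0.08 -0.05 -0.08]
[[ 473.9 -206.2   18. ]
 [ 464.4 -242.2   18. ]
 [ 450.  -296.2   18. ]]
```

View pics/t2.png

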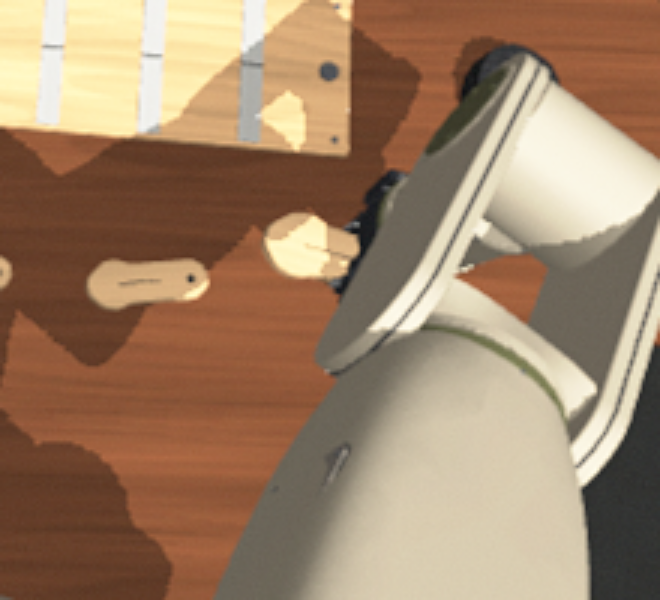

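Request:
apply_moves:
  series:
    - [0.3,[0,0,0],0]
    - [0.3,[0,0,0.02],0]
    - [0.3,[0,0,0.04],0]
    - [0.3,[0,0,0.06],0]
    - [0.3,[0,0,0.06],0]

```text
time: 4.35
tool_pos: [452.4, -285.7, 79.4]
tcp_rot: [179.5, 0.2, 74.5]
ft_force: [-0.3, 0.3, -1.2]
finger_gap: 48.5
```

```bash
python3 wr.py w3
```

```text
4.35 [ 452.4 -285.7   79.4] [179.5   0.2  74.5] 48.474005705650214 11.0
[[309.70691629   0.         321.21998892]
 [  0.         309.70691629 201.05260888]
 [  0.           0.           1.        ]] [ 472.  -215.2  210.4]
[[ 0.96 -0.27  0.01]
 [-0.26 -0.92  0.29]
 [-0.07 -0.28 -0.96]]
```

View pics/w3.png

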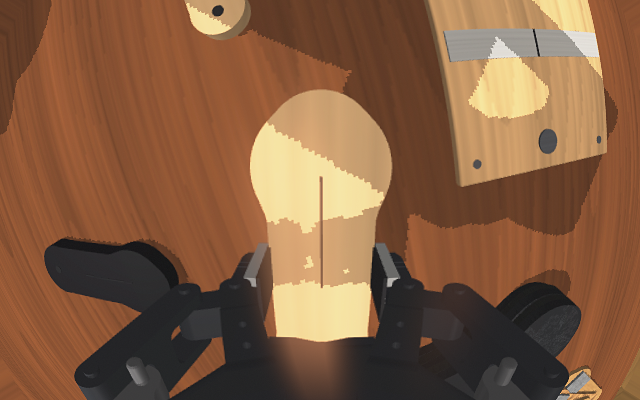

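```bash
python3 - <<'E'
from h import *
s=sense();p=optics.snapshot("wrist"); T=s["tool_pos"]; zt=T[2]
q=ww(p,[(320.5,90),(321,177),(322,288),(249,165),(391,165)],zt-0.2); print(T,q.round(1))
a=np.array([np.cos(np.radians(74.5)),np.sin(np.radians(74.5))]); print([(x[:2]-T[:2])@a for x in q],[(x[:2]-T[:2])@[-a[1],a[0]] for x in q])
print(ww(p,[(536,42),(548,141)],12).round(1))
E
```

```text
[ 451.69782244 -285.15343281   78.10841099] [[ 474.4 -206.4   77.9]
 [ 464.7 -242.4   77.9]
 [ 450.2 -296.5   77.9]
 [ 435.9 -228.7   77.9]
 [ 495.6 -245.2   77.9]]
[np.float64(81.94576018681495), np.float64(44.64812885937495), np.float64(-11.332969063356495), np.float64(50.22378642637045), np.float64(50.193580693506775)] [np.float64(-0.8325474372490933), np.float64(-1.0761690739306384), np.float64(-1.6186981338225033), np.float64(30.333095088705765), np.float64(-31.665433380907505)]
[[ 645.1 -195.4   12. ]
 [ 640.1 -272.4   12. ]]
```

Request:
apply_moves:
  series:
    - [0.3,[0.035,0.01,0.02],-0.16]
    - [0.3,[0.07,0.03,0.02],-0.34]
    - [0.3,[0.1,0.045,0.02],-0.52]
    - [0.3,[0.13,0.06,0.02],-0.7]
    - [0.3,[0.16,0.075,0.02],-0.88]

```text
time: 5.08
tool_pos: [611.1, -208.7, 95.1]
tcp_rot: [179.8, 0.3, 23.8]
ft_force: [0.3, 0.5, -1.5]
finger_gap: 48.2
```

Request:
apply_moves:
  series:
    - [0.3,[0.015,0.01,0],-0.17]
    - [0.3,[0.03,0.015,0],-0.34]
    - [0.3,[0.03,0.015,0],-0.48]
    - [0.3,[0.03,0.015,0],-0.48]
    - [0.3,[0.03,0.015,0],-0.48]

```text
time: 5.7
tool_pos: [640.4, -193.6, 94.0]
tcp_rot: [179.8, 0.4, -3.6]
ft_force: [0.4, 0.3, -0.6]
finger_gap: 47.7
```

```bash
python3 wr.py w4
```

```text
5.7 [ 640.4 -193.6   94. ] [179.8   0.4  -3.6] 47.74219834032498 11.0
[[309.70691629   0.         321.21998892]
 [  0.         309.70691629 201.05260888]
 [  0.           0.           1.        ]] [ 714.7 -197.8  224.7]
[[-0.06 -1.    0.  ]
 [-0.96  0.06  0.29]
 [-0.29  0.02 -0.96]]
```

View pics/w4.png

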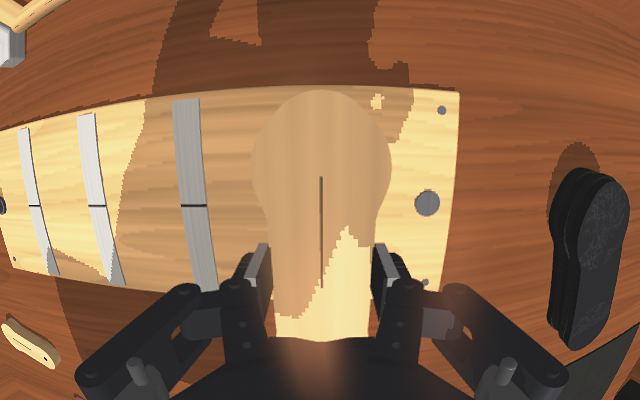

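```bash
python3 - <<'E'
from h import *
p=optics.snapshot("wrist"); T=sense()["tool_pos"]
print(T.round(1),ww(p,[(194,205.5),(97,205.5),(35,205.5),(427,203)],12).round(1))
print(ww(p,[(320.5,90),(321,177),(322,288)],T[2]).round(1))
E
```

```text
[ 640.7 -193.8   94.6] [[ 652.8  -97.    12. ]
 [ 658.6    3.    12. ]
 [ 664.1  101.3   12. ]
 [ 643.8 -273.5   12. ]]
[[ 723.2 -198.5   94.6]
 [ 686.1 -196.4   94.6]
 [ 630.3 -193.4   94.6]]
```

Request:
apply_moves:
  series:
    - [0.3,[0.0015,-0.0025,-0.02],0]
    - [0.3,[0.0015,-0.0025,-0.04],0]
    - [0.3,[0.0015,-0.0025,-0.055],0]
    - [0.3,[0.0015,-0.0025,-0.055],0]
    - [0.3,[0.0015,-0.0025,-0.055],0]

```text
time: 6.42
tool_pos: [642.4, -196.3, 39.8]
tcp_rot: [179.8, 0.3, -3.6]
ft_force: [0.8, 0.5, -0.8]
finger_gap: 47.9
```

```bash
python3 - <<'E'
from h import *
p=optics.snapshot("wrist"); s=sense();T=s["tool_pos"]
print(T.round(1),s["tcp_rot"].round(1),s["ft_force"].round(1),ww(p,[(320.5,90)],T[2])-[77.4,-4.6,0])
E
```

```text
[ 642.8 -196.5   40.4] [179.8   0.2  -3.6] [ 0.2  0.2 -1.2] [[ 647.6327555  -196.52751062   40.44944005]]
```

Request:
apply_moves:
  series:
    - [0.3,[0,0,-0.005],0]
    - [0.3,[0,0,-0.0095],0]
    - [0.3,[0,0,-0.0095],0]
    - [0.3,[0,0,-0.0095],0]

```text
time: 6.98
tool_pos: [642.8, -196.5, 30.9]
tcp_rot: [179.8, 0.2, -3.6]
ft_force: [-0.3, 0.8, -0.3]
finger_gap: 48.0
```

```bash
python3 wr.py w5; python3 -c "
from bench import sense;s=sense();print(s['ft_force'],s['wrist_torque'])"
```

```text
6.975 [ 642.8 -196.5   30.9] [179.8   0.2  -3.6] 47.953692172539746 11.0
[[309.70691629   0.         321.21998892]
 [  0.         309.70691629 201.05260888]
 [  0.           0.           1.        ]] [ 716.8 -200.7  161.8]
[[-0.06 -1.    0.  ]
 [-0.96  0.06  0.29]
 [-0.29  0.02 -0.96]]
[-0.18638869 -0.08692729 -1.21382974] [ 0.00380283  0.04516225 -0.01055053]
```

View pics/w5.png

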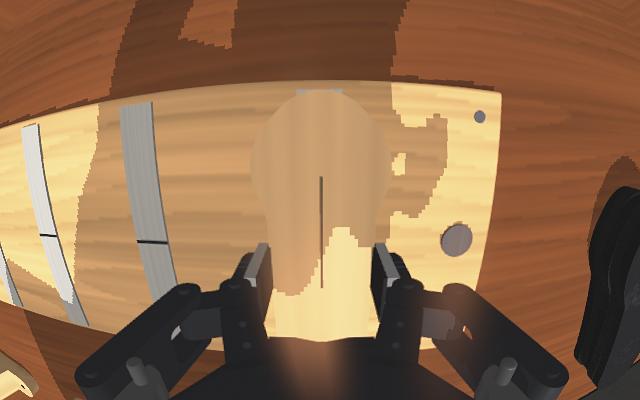

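Request:
apply_moves:
  series:
    - [0.3,[0,0,-0.001],0]
    - [0.3,[0,0,-0.002],0]
    - [0.3,[0,0,-0.002],0]

```text
time: 7.4
tool_pos: [643.0, -196.6, 29.5]
tcp_rot: [179.8, 0.2, -3.6]
ft_force: [-0.9, 0.8, 2.8]
finger_gap: 47.8
```

Contact: the force now pushes up. Release, then rise.

Request:
apply_moves:
  series:
    - [0.8,[0,0,0],0]
    - [0.8,[0,0,0],0]
    - [0.8,[0,0,0],0]
    - [0.8,[0,0,0.04],0]
    - [0.8,[0,0,0.09],0]

```text
time: 8.02
tool_pos: [641.7, -196.1, 118.5]
tcp_rot: [179.8, 0.4, -3.6]
ft_force: [-0.1, -1.1, -0.6]
finger_gap: 68.8
```

```bash
python3 wr.py w6
```

```text
8.025 [ 641.7 -196.1  118.5] [179.8   0.4  -3.6] 68.77844709630028 11.0
[[309.70691629   0.         321.21998892]
 [  0.         309.70691629 201.05260888]
 [  0.           0.           1.        ]] [ 716.1 -200.4  249.1]
[[-0.06 -1.    0.  ]
 [-0.95  0.06  0.29]
 [-0.29  0.02 -0.96]]
```

View pics/w6.png

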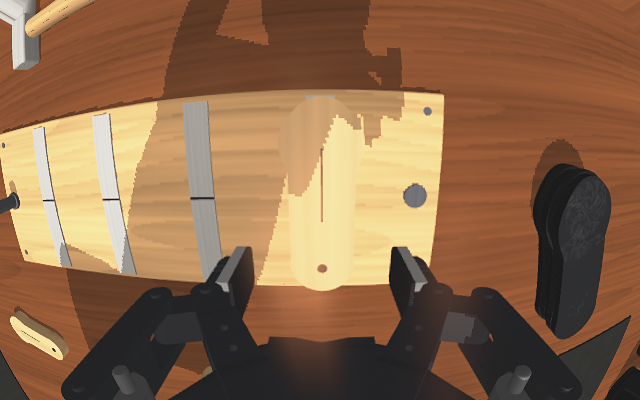

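Request:
apply_moves:
  series:
    - [0.8,[-0.02,0.01,0.0],0.17]
    - [0.8,[-0.06,0.03,0],0.35]
    - [0.8,[-0.1,0.05,0],0.53]
    - [0.8,[-0.14,0.07,0],0.71]
    - [0.8,[-0.18,0.09,0],0.89]

```text
time: 8.7
tool_pos: [465.0, -107.2, 128.7]
tcp_rot: [179.6, -0.3, 47.7]
ft_force: [-0.4, -0.5, 0.2]
finger_gap: 68.3
```

Request:
apply_moves:
  series:
    - [0.8,[-0.02,0.01,-0.005],0.17]
    - [0.8,[-0.035,0.015,-0.01],0.34]
    - [0.8,[-0.035,0.015,-0.015],0.51]
    - [0.8,[-0.035,0.015,-0.015],0.68]
    - [0.8,[-0.035,0.015,-0.015],0.86]

```text
time: 9.32
tool_pos: [430.1, -92.2, 113.7]
tcp_rot: [179.5, -0.3, 97.3]
ft_force: [-0.1, -0.0, -0.5]
finger_gap: 68.8
```

Request:
apply_moves:
  series:
    - [0.8,[0,0,0],0]
    - [0.8,[0,0,0],0]

```text
time: 9.57
tool_pos: [430.2, -92.2, 113.8]
tcp_rot: [179.5, -0.3, 97.1]
ft_force: [-0.0, -0.9, -0.4]
finger_gap: 68.4
```

```bash
python3 wr.py w7
```

```text
9.575 [430.2 -92.2 113.8] [179.5  -0.3  97.1] 68.4054785189229 11.0
[[309.70691629   0.         321.21998892]
 [  0.         309.70691629 201.05260888]
 [  0.           0.           1.        ]] [421.5 -21.2 245.3]
[[ 0.99  0.12  0.01]
 [ 0.12 -0.95  0.28]
 [ 0.04 -0.28 -0.96]]
```

View pics/w7.png

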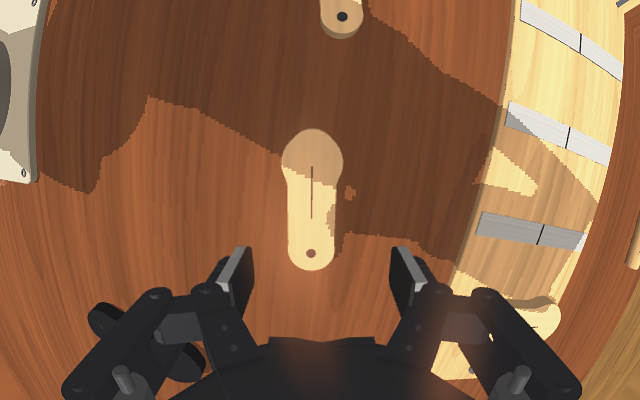

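```bash
cat > m.py <<'E'
from h import *
import sys
p=optics.snapshot("wrist"); s=sense(); print(s["tool_pos"].round(1),s["tcp_rot"].round(1))
print(wmeas(p,18,(int(sys.argv[1]),int(sys.argv[2]))))
E
python3 m.py 305 230
```

```text
[430.1 -92.2 113.7] [179.5  -0.3  97.2]
px 6673 281 342 128 270
(array([424.2, -89.6]), np.float64(95.8), np.float64(115.2), np.float64(45.6), np.float64(37.4))
```

Request:
apply_moves:
  series:
    - [0.8,[-0.006,0.0025,-0.03],-0.02]
    - [0.8,[-0.006,0.0025,-0.06],-0.02]
    - [0.8,[-0.006,0.0025,-0.085],-0.02]
    - [0.8,[-0.006,0.0025,-0.085],-0.02]
    - [0.8,[-0.006,0.0025,-0.085],-0.02]

```text
time: 10.3
tool_pos: [424.7, -89.9, 29.7]
tcp_rot: [179.5, -0.2, 96.0]
ft_force: [0.1, 0.1, 0.5]
finger_gap: 68.6
```

```bash
python3 wr.py w8
```

```text
10.3 [424.7 -89.9  29.7] [179.5  -0.2  96. ] 68.61972268819734 11.0
[[309.70691629   0.         321.21998892]
 [  0.         309.70691629 201.05260888]
 [  0.           0.           1.        ]] [417.3 -18.7 161.2]
[[ 0.99  0.1   0.01]
 [ 0.1  -0.96  0.28]
 [ 0.04 -0.28 -0.96]]
```

View pics/w8.png

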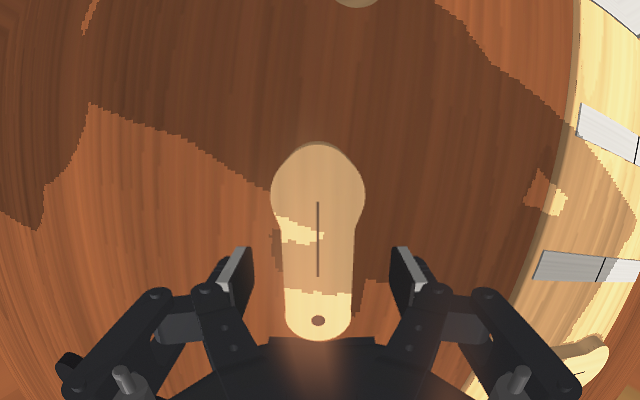

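Now the last stretch down to z≈14, then close.

Request:
apply_moves:
  series:
    - [0.8,[0,0,-0.01],0]
    - [0.8,[0,0,-0.017],0]
    - [0.8,[0,0,-0.017],0]
    - [0.3,[0,0,-0.017],0]
    - [0.15,[0,0,-0.017],0]

```text
time: 10.98
tool_pos: [425.6, -90.2, 13.6]
tcp_rot: [179.4, -0.2, 96.0]
ft_force: [-0.1, -0.2, 0.4]
finger_gap: 36.0
```

Request:
apply_moves:
  series:
    - [0.15,[0,0,0],0]
    - [0.15,[0,0,0],0]
    - [0.15,[0,0,0],0]

```text
time: 11.35
tool_pos: [425.5, -90.2, 13.5]
tcp_rot: [179.4, -0.2, 96.0]
ft_force: [-0.3, 0.5, 0.5]
finger_gap: 35.3
```

```bash
python3 wr.py w9
```

```text
11.35 [425.5 -90.2  13.5] [179.4  -0.2  96. ] 35.271402930590064 11.0
[[309.70691629   0.         321.21998892]
 [  0.         309.70691629 201.05260888]
 [  0.           0.           1.        ]] [417.9 -18.9 145. ]
[[ 0.99  0.1   0.01]
 [ 0.1  -0.96  0.28]
 [ 0.04 -0.28 -0.96]]
```

View pics/w9.png

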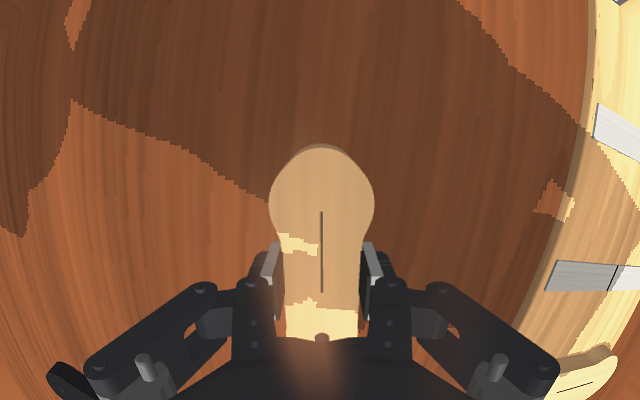

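Request:
apply_moves:
  series:
    - [0.15,[0,0,0.02],0]
    - [0.15,[0,0,0.05],0]
    - [0.15,[0.02,0.01,0.075],-0.17]
    - [0.15,[0.06,0.02,0.075],-0.35]
    - [0.15,[0.1,0.035,0.075],-0.53]

```text
time: 12.02
tool_pos: [527.0, -55.1, 89.2]
tcp_rot: [179.3, -0.2, 65.2]
ft_force: [-0.2, -0.7, -0.5]
finger_gap: 35.8
```

Request:
apply_moves:
  series:
    - [0.15,[0.03,0.01,0],-0.17]
    - [0.15,[0.06,0.025,0],-0.35]
    - [0.15,[0.09,0.04,0],-0.53]
    - [0.15,[0.11,0.05,0],-0.71]
    - [0.15,[0.125,0.055,0],-0.89]

```text
time: 12.65
tool_pos: [652.6, 0.7, 88.6]
tcp_rot: [179.3, -0.2, 14.0]
ft_force: [-1.2, -0.7, -0.1]
finger_gap: 35.3
```

```bash
python3 wr.py w10
```

```text
12.65 [652.6   0.7  88.6] [179.3  -0.2  14. ] 35.25280886230073 11.0
[[309.70691629   0.         321.21998892]
 [  0.         309.70691629 201.05260888]
 [  0.           0.           1.        ]] [723.3  19.3 220.1]
[[ 0.24 -0.97  0.01]
 [-0.93 -0.23  0.28]
 [-0.27 -0.08 -0.96]]
```

View pics/w10.png

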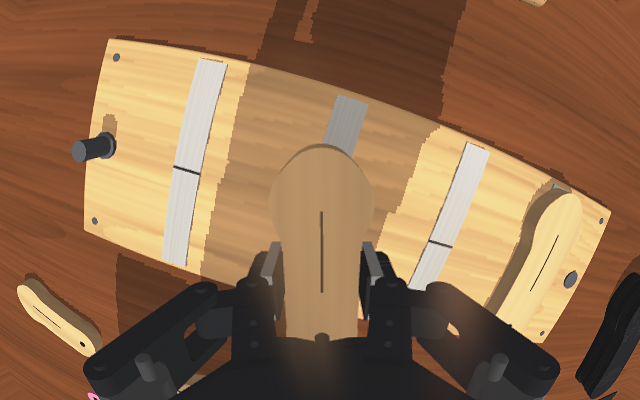

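Request:
apply_moves:
  series:
    - [0.15,[0.006,0.002,-0.02],-0.16]
    - [0.15,[0.006,0.002,-0.04],-0.304]
    - [0.15,[0.006,0.002,-0.05],-0.304]
    - [0.15,[0.006,0.002,-0.05],-0.304]
    - [0.15,[0.006,0.002,-0.05],-0.304]

```text
time: 13.32
tool_pos: [660.4, 2.9, 39.9]
tcp_rot: [179.3, -0.3, -3.9]
ft_force: [-0.3, -1.0, 0.2]
finger_gap: 35.5
```

```bash
python3 wr.py w11
```

```text
13.325 [660.4   2.9  39.9] [179.3  -0.3  -3.9] 35.545578031336944 11.0
[[309.70691629   0.         321.21998892]
 [  0.         309.70691629 201.05260888]
 [  0.           0.           1.        ]] [ 7.331e+02 -6.000e-01  1.715e+02]
[[-0.07 -1.    0.01]
 [-0.96  0.07  0.28]
 [-0.28  0.01 -0.96]]
```

View pics/w11.png

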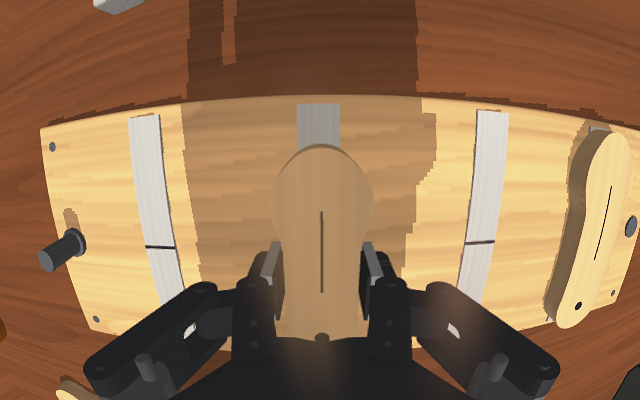

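```bash
python3 - <<'E'
from h import *
p=optics.snapshot("wrist"); T=sense()["tool_pos"]
q=ww(p,[(160.5,247),(480.5,242)],12); print(T.round(1),q.round(1),q.mean(0))
t=ww(p,[(322,147)],T[2]+4.5); print(t, t-[57.4,-3.6,0])
E
```

```text
[660.7   2.9  40.2] [[664.4 102.6  12. ]
 [653.4 -96.5  12. ]] [658.87652207   3.04127027  12.        ]
[[719.49482042  -1.32980633  44.68402351]] [[662.09482042   2.27019367  44.68402351]]
```

Request:
apply_moves:
  series:
    - [0.15,[-0.0025,0.0005,-0.007],0.008]
    - [0.15,[-0.0025,0.0005,-0.014],0.008]
    - [0.15,[-0.0025,0.0005,-0.0155],0.008]
    - [0.15,[-0.0025,0.0005,-0.0155],0.008]
    - [0.15,[-0.0025,0.0005,-0.0155],0.008]

```text
time: 14.05
tool_pos: [658.5, 3.4, 25.5]
tcp_rot: [179.3, -0.4, -3.5]
ft_force: [-2.6, -0.6, 8.3]
finger_gap: 35.3
```

Firm contact (8 N), so release.

Request:
apply_moves:
  series:
    - [0.6,[0,0,0],0]
    - [0.6,[0,0,0],0]
    - [0.6,[0,0,0.005],0]
    - [0.6,[0,0,0.045],0]
    - [0.6,[0,0,0.09],0]

```text
time: 14.68
tool_pos: [657.5, 3.4, 115.5]
tcp_rot: [179.3, -0.3, -3.5]
ft_force: [0.3, -0.7, 0.1]
finger_gap: 51.5
```

```bash
python3 wr.py w12
```

```text
14.675 [657.5   3.4 115.5] [179.3  -0.3  -3.5] 51.50969502789315 11.0
[[309.70691629   0.         321.21998892]
 [  0.         309.70691629 201.05260888]
 [  0.           0.           1.        ]] [7.305e+02 5.000e-01 2.470e+02]
[[-0.06 -1.    0.01]
 [-0.96  0.06  0.28]
 [-0.28  0.01 -0.96]]
```

View pics/w12.png

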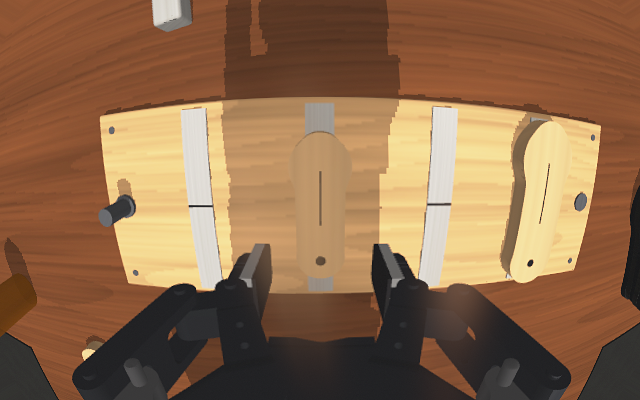

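Request:
apply_moves:
  series:
    - [0.65,[-0.03,0.01,0],0.17]
    - [0.65,[-0.07,0.025,0],0.35]
    - [0.65,[-0.11,0.04,0],0.53]
    - [0.65,[-0.15,0.055,0],0.71]
    - [0.65,[-0.19,0.07,0],0.89]

```text
time: 15.35
tool_pos: [470.7, 73.6, 124.5]
tcp_rot: [179.3, -0.9, 47.9]
ft_force: [-0.3, 1.0, 0.1]
finger_gap: 55.8
```

Request:
apply_moves:
  series:
    - [0.65,[-0.02,0.005,0],0.17]
    - [0.65,[-0.045,0.014,-0.01],0.35]
    - [0.65,[-0.045,0.014,-0.02],0.53]
    - [0.65,[-0.045,0.014,-0.03],0.71]
    - [0.65,[-0.045,0.014,-0.03],0.89]

```text
time: 15.98
tool_pos: [425.0, 87.6, 93.8]
tcp_rot: [179.4, -0.9, 99.2]
ft_force: [-0.4, -0.4, 0.0]
finger_gap: 55.6
```

Request:
apply_moves:
  series:
    - [0.65,[0,0,0],0.05]
    - [0.65,[0,0,0],0.05]
    - [0.65,[0,0,0],0.05]

```text
time: 16.35
tool_pos: [425.2, 87.6, 94.0]
tcp_rot: [179.3, -0.9, 102.0]
ft_force: [-0.6, -0.2, -0.3]
finger_gap: 55.4
```

```bash
python3 wr.py w13
```

```text
16.35 [425.2  87.6  94. ] [179.3  -0.9 102. ] 55.4376588452382 11.0
[[309.70691629   0.         321.21998892]
 [  0.         309.70691629 201.05260888]
 [  0.           0.           1.        ]] [410.3 155.9 226.4]
[[ 0.98  0.21  0.01]
 [ 0.2  -0.94  0.27]
 [ 0.07 -0.26 -0.96]]
```

View pics/w13.png

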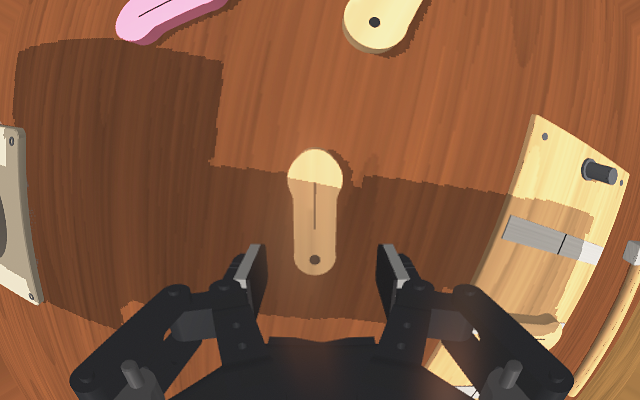

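```bash
python3 m.py 305 220
```

```text
[425.1  87.6  93.9] [179.3  -0.9 102. ]
px 5390 287 342 147 274
(array([422.3,  89. ]), np.float64(101.4), np.float64(95.5), np.float64(38.0), np.float64(30.9))
```

Request:
apply_moves:
  series:
    - [0.65,[-0.003,0.0015,-0.03],-0.01]
    - [0.65,[-0.003,0.0015,-0.055],-0.01]
    - [0.65,[-0.003,0.0015,-0.07],-0.01]
    - [0.65,[-0.003,0.0015,-0.08],-0.01]
    - [0.65,[-0.003,0.0015,-0.08],-0.01]

```text
time: 17.08
tool_pos: [421.9, 89.1, 13.6]
tcp_rot: [179.4, -0.9, 101.4]
ft_force: [0.6, -0.6, -0.1]
finger_gap: 55.8
```

Request:
apply_moves:
  series:
    - [0.4,[0,0,0],0]
    - [0.1,[0,0,0],0]
    - [0.1,[0,0,0],0]
    - [0.1,[0,0,0],0]
    - [0.1,[0,0,0],0]

```text
time: 17.7
tool_pos: [423.0, 89.2, 14.7]
tcp_rot: [179.3, -0.9, 101.4]
ft_force: [-0.6, -0.8, 5.9]
finger_gap: 29.3
```

```bash
python3 wr.py w14
```

```text
17.7 [423.   89.2  14.7] [179.3  -0.9 101.4] 29.292613537967995 11.0
[[309.70691629   0.         321.21998892]
 [  0.         309.70691629 201.05260888]
 [  0.           0.           1.        ]] [408.6 157.6 147.1]
[[ 0.98  0.2   0.01]
 [ 0.19 -0.95  0.27]
 [ 0.07 -0.26 -0.96]]
```

View pics/w14.png

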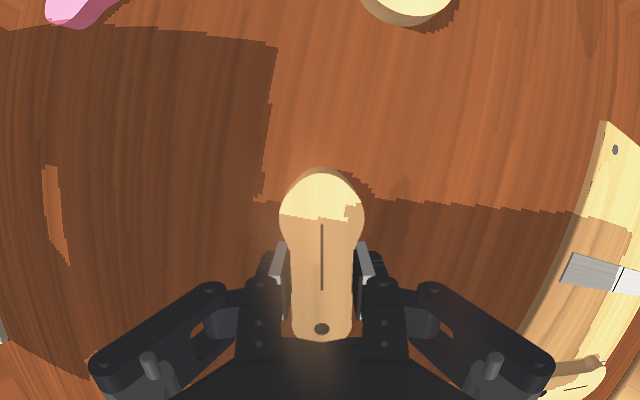

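Request:
apply_moves:
  series:
    - [0.1,[0,0,0.02],0]
    - [0.1,[0,0,0.05],0]
    - [0.1,[0.02,0,0.075],-0.17]
    - [0.1,[0.06,0,0.075],-0.35]
    - [0.1,[0.1,0.005,0.075],-0.53]

```text
time: 18.38
tool_pos: [524.4, 94.1, 90.4]
tcp_rot: [179.2, -1.0, 70.7]
ft_force: [-0.7, -0.9, -0.3]
finger_gap: 29.0
```

Request:
apply_moves:
  series:
    - [0.1,[0.03,0.002,0],-0.17]
    - [0.1,[0.06,0.004,0],-0.35]
    - [0.1,[0.09,0.006,0],-0.53]
    - [0.1,[0.12,0.008,0],-0.71]
    - [0.1,[0.14,0.008,0],-0.89]

```text
time: 19.0
tool_pos: [665.3, 102.1, 90.0]
tcp_rot: [179.2, -0.9, 19.4]
ft_force: [-0.6, 0.1, 0.2]
finger_gap: 29.2
```

```bash
python3 wr.py w15
```

```text
19.0 [665.3 102.1  90. ] [179.2  -0.9  19.4] 29.17511060125136 11.0
[[309.70691629   0.         321.21998892]
 [  0.         309.70691629 201.05260888]
 [  0.           0.           1.        ]] [732.2 127.1 222.4]
[[ 0.33 -0.94  0.01]
 [-0.91 -0.32  0.27]
 [-0.25 -0.1  -0.96]]
```

View pics/w15.png

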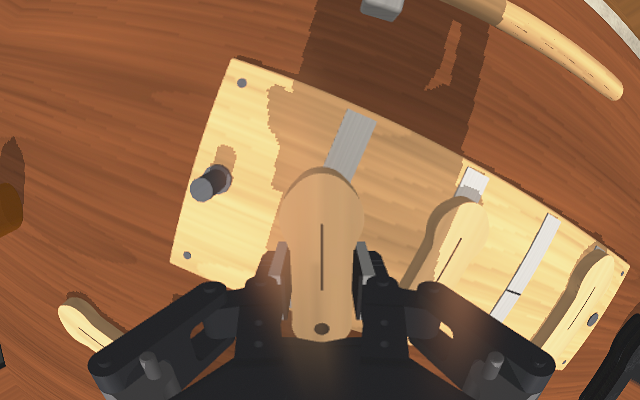

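Turn −22.8° (−0.398 rad) and lower part-way.

Request:
apply_moves:
  series:
    - [0.1,[0,0,-0.02],-0.17]
    - [0.1,[0,0,-0.035],-0.33]
    - [0.1,[0,0,-0.045],-0.398]
    - [0.1,[0,0,-0.05],-0.398]
    - [0.1,[0,0,-0.05],-0.398]

```text
time: 19.68
tool_pos: [666.4, 101.9, 39.9]
tcp_rot: [179.2, -1.0, -3.8]
ft_force: [0.0, 0.4, -1.2]
finger_gap: 29.1
```

```bash
python3 wr.py w16
```

```text
19.675 [666.4 101.9  39.9] [179.2  -1.   -3.8] 29.14397634053346 11.0
[[309.70691629   0.         321.21998892]
 [  0.         309.70691629 201.05260888]
 [  0.           0.           1.        ]] [737.7  99.  172.3]
[[-0.07 -1.    0.01]
 [-0.96  0.07  0.27]
 [-0.27  0.   -0.96]]
```

View pics/w16.png

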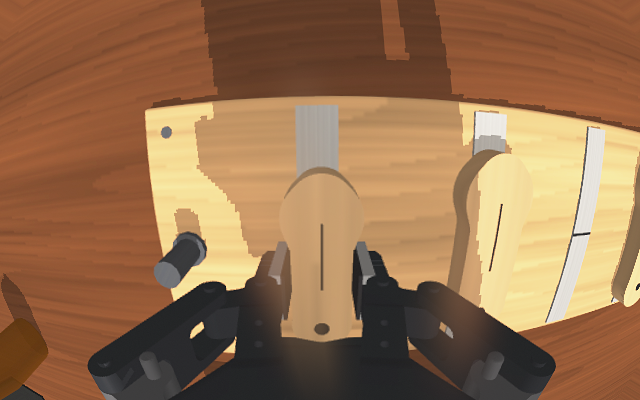

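```bash
python3 - <<'E'
from h import *
p=optics.snapshot("wrist"); T=sense()["tool_pos"]
print(T, ww(p,[(296,106),(338.5,106)],12).round(1))
for h in(3,):
  t=ww(p,[(322,173),(322,329)],T[2]+h); print(t, t[0]-[47.4,-2.9,0])
  g=ww(p,[(279,213),(364.5,213)],T[2]+h); print(np.linalg.norm(g[0]-g[1]))
E
```

```text
[667.14726463 101.95343224  40.82101841] [[744.7 109.4  12. ]
 [743.2  87.6  12. ]]
[[714.46359841  98.54703963  43.82101841]
 [632.92701322 103.95230317  43.82101841]] [667.06359841 101.44703963  43.82101841]
37.66215966080564
```

Request:
apply_moves:
  series:
    - [0.1,[-0.002,0.001,-0.007],0.006]
    - [0.1,[-0.002,0.001,-0.013],0.006]
    - [0.1,[-0.002,0.001,-0.0145],0.006]
    - [0.1,[-0.002,0.001,-0.0145],0.006]
    - [0.1,[-0.002,0.001,-0.0145],0.006]

```text
time: 20.4
tool_pos: [665.2, 103.0, 26.8]
tcp_rot: [179.2, -1.1, -3.5]
ft_force: [-3.7, -0.9, 4.8]
finger_gap: 29.4
```

Request:
apply_moves:
  series:
    - [0.55,[0,0,0],0]
    - [0.55,[0,0,0],0]
    - [0.55,[0,0,0.005],0]
    - [0.55,[0,0,0.045],0]
    - [0.55,[0,0,0.09],0]

```text
time: 21.02
tool_pos: [664.2, 102.9, 116.8]
tcp_rot: [179.2, -0.9, -3.5]
ft_force: [-0.4, -0.2, -0.7]
finger_gap: 46.9
```

```bash
python3 wr.py w17
```

```text
21.025 [664.2 102.9 116.8] [179.2  -0.9  -3.5] 46.88492883712809 11.0
[[309.70691629   0.         321.21998892]
 [  0.         309.70691629 201.05260888]
 [  0.           0.           1.        ]] [735.7 100.4 249.2]
[[-0.06 -1.    0.01]
 [-0.96  0.06  0.27]
 [-0.27  0.   -0.96]]
```

View pics/w17.png

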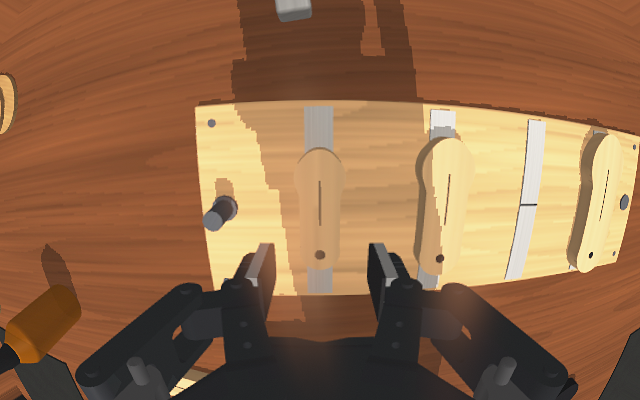

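Request:
apply_moves:
  series:
    - [0.85,[-0.035,0.02,0],0.17]
    - [0.85,[-0.075,0.05,0],0.35]
    - [0.85,[-0.115,0.08,0],0.53]
    - [0.85,[-0.15,0.11,0],0.71]
    - [0.85,[-0.18,0.14,0],0.89]

```text
time: 21.7
tool_pos: [487.3, 244.2, 126.1]
tcp_rot: [179.2, -1.6, 47.8]
ft_force: [-0.5, 0.4, -0.8]
finger_gap: 72.4
```

Request:
apply_moves:
  series:
    - [0.85,[-0.02,0.02,0],0.17]
    - [0.85,[-0.037,0.033,-0.01],0.35]
    - [0.85,[-0.037,0.033,-0.01],0.477]
    - [0.85,[-0.037,0.033,-0.01],0.477]
    - [0.85,[-0.037,0.033,-0.01],0.477]

```text
time: 22.32
tool_pos: [450.7, 277.2, 116.5]
tcp_rot: [179.2, -1.6, 75.0]
ft_force: [0.8, -0.0, 0.1]
finger_gap: 72.2
```

```bash
python3 wr.py w18
```

```text
22.325 [450.7 277.2 116.5] [179.2  -1.6  75. ] 72.17270056308553 11.0
[[309.70691629   0.         321.21998892]
 [  0.         309.70691629 201.05260888]
 [  0.           0.           1.        ]] [468.  343.8 249.7]
[[ 0.97 -0.26  0.01]
 [-0.25 -0.93  0.26]
 [-0.05 -0.25 -0.97]]
```

View pics/w18.png

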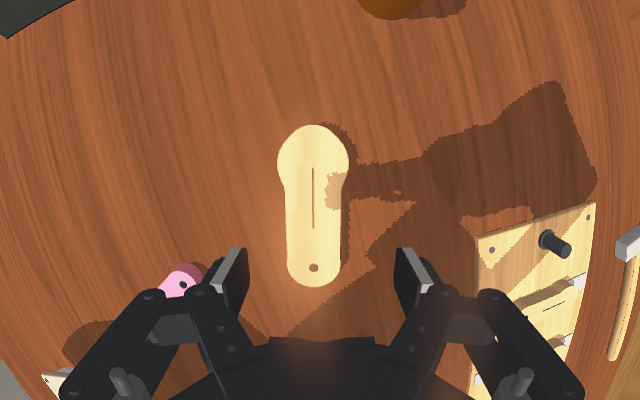

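```bash
python3 m.py 305 240
```

```text
[450.7 277.1 116.4] [179.2  -1.6  75. ]
px 8821 277 348 125 286
(array([446.3, 277.2]), np.float64(74.9), np.float64(133.7), np.float64(53.9), np.float64(43.5))
```

Request:
apply_moves:
  series:
    - [0.85,[-0.0045,0,-0.03],0]
    - [0.85,[-0.0045,0,-0.06],0]
    - [0.85,[-0.0045,0,-0.085],0]
    - [0.85,[-0.0045,0,-0.102],0]
    - [0.85,[-0.0045,0,-0.102],0]

```text
time: 23.05
tool_pos: [445.2, 276.5, 13.1]
tcp_rot: [179.3, -1.5, 75.0]
ft_force: [-1.2, -0.1, 0.4]
finger_gap: 72.6
```

Request:
apply_moves:
  series:
    - [0.5,[0,0,0],0]
    - [0.25,[0,0,0],0]
    - [0.25,[0,0,0],0]
    - [0.25,[0,0,0],0]
    - [0.25,[0,0,0],0]

```text
time: 23.68
tool_pos: [446.4, 277.0, 14.5]
tcp_rot: [179.2, -1.6, 75.0]
ft_force: [-1.0, -0.6, 6.2]
finger_gap: 41.8
```

```bash
python3 wr.py w19
```

```text
23.675 [446.4 277.   14.5] [179.2  -1.6  75. ] 41.81655282083147 11.0
[[309.70691629   0.         321.21998892]
 [  0.         309.70691629 201.05260888]
 [  0.           0.           1.        ]] [463.7 343.7 147.7]
[[ 0.97 -0.26  0.01]
 [-0.25 -0.93  0.26]
 [-0.05 -0.25 -0.97]]
```

View pics/w19.png

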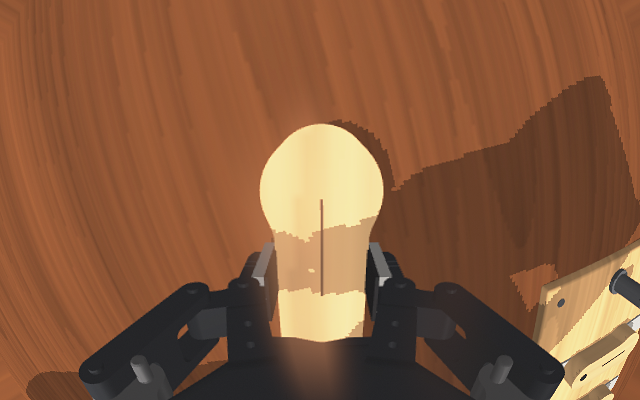

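Request:
apply_moves:
  series:
    - [0.25,[0,0,0.03],0]
    - [0.25,[0,0,0.07],0]
    - [0.25,[0.02,-0.04,0.1],-0.17]
    - [0.25,[0.05,-0.09,0.1],-0.35]
    - [0.25,[0.08,-0.14,0.1],-0.53]

```text
time: 24.35
tool_pos: [527.5, 135.9, 115.7]
tcp_rot: [179.2, -1.7, 44.3]
ft_force: [0.4, 0.1, 0.4]
finger_gap: 42.0
```

Request:
apply_moves:
  series:
    - [0.25,[0.03,-0.05,0],-0.17]
    - [0.25,[0.06,-0.1,0],-0.34]
    - [0.25,[0.09,-0.15,0],-0.51]
    - [0.25,[0.115,-0.2,0],-0.68]
    - [0.25,[0.125,-0.235,0],-0.838]

```text
time: 24.98
tool_pos: [653.3, -101.6, 115.6]
tcp_rot: [179.1, -1.7, -4.1]
ft_force: [0.2, 0.5, -1.0]
finger_gap: 41.7
```

```bash
python3 wr.py w20
```

```text
24.975 [ 653.3 -101.6  115.6] [179.1  -1.7  -4.1] 41.66279544394283 11.0
[[309.70691629   0.         321.21998892]
 [  0.         309.70691629 201.05260888]
 [  0.           0.           1.        ]] [ 722.8 -104.7  249. ]
[[-0.07 -1.    0.01]
 [-0.96  0.07  0.26]
 [-0.26  0.   -0.97]]
```

View pics/w20.png

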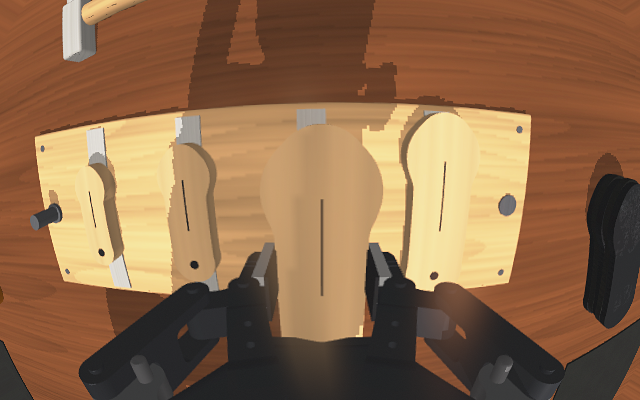

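Request:
apply_moves:
  series:
    - [0.25,[0,0.004,-0.025],0.012]
    - [0.25,[0,0.004,-0.05],0.012]
    - [0.25,[0,0.004,-0.07],0.012]
    - [0.25,[0,0.004,-0.075],0.012]
    - [0.25,[0,0.004,-0.075],0.012]

```text
time: 25.65
tool_pos: [653.7, -101.4, 40.9]
tcp_rot: [179.0, -1.8, -3.9]
ft_force: [0.6, -0.5, -1.1]
finger_gap: 42.1
```

```bash
python3 wr.py w21; python3 - <<'E'
from h import *
p=optics.snapshot("wrist"); T=sense()["tool_pos"]
t=ww(p,[(321.5,124),(321.5,200),(321.5,296)],T[2]+3.5); print(T,t, t[0]-[67.4,-4,0])
E
```

```text
25.65 [ 653.7 -101.4   40.9] [179.   -1.8  -3.9] 42.123161677750666 11.0
[[309.70691629   0.         321.21998892]
 [  0.         309.70691629 201.05260888]
 [  0.           0.           1.        ]] [ 723.1 -104.   174.3]
[[-0.07 -1.    0.02]
 [-0.96  0.07  0.25]
 [-0.26  0.   -0.97]]
[ 654.52051356 -101.6542327    42.07321486] [[ 722.41333188 -106.23008773   45.57321486]
 [ 689.97684209 -103.99712708   45.57321486]
 [ 641.82606264 -100.6902623    45.57321486]] [ 655.01333188 -102.23008773   45.57321486]
```

View pics/w21.png

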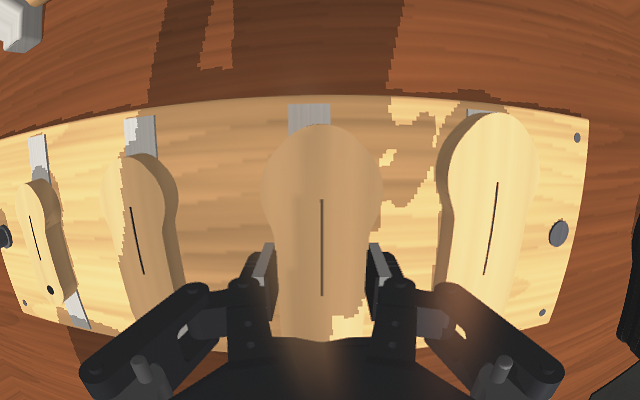

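Request:
apply_moves:
  series:
    - [0.25,[-0.0015,0.003,-0.005],0.012]
    - [0.25,[-0.0015,0.005,-0.01],0.012]
    - [0.25,[-0.0015,0.005,-0.012],0.012]
    - [0.25,[-0.0015,0.005,-0.012],0.012]

```text
time: 26.25
tool_pos: [652.7, -96.6, 29.7]
tcp_rot: [179.0, -1.9, -3.3]
ft_force: [1.0, 0.4, -0.1]
finger_gap: 41.7
```

```bash
python3 wr.py w22; python3 - <<'E'
from h import *
p=optics.snapshot("wrist"); s=sense();T=s["tool_pos"]
t=ww(p,[(321.5,124)],T[2]+3.5); print(T,s["ft_force"],t, t[0]-[67.4,-4,0])
E
```

```text
26.25 [652.7 -96.6  29.7] [179.   -1.9  -3.3] 41.728789658059604 11.0
[[309.70691629   0.         321.21998892]
 [  0.         309.70691629 201.05260888]
 [  0.           0.           1.        ]] [722.1 -98.3 163.2]
[[-0.06 -1.    0.02]
 [-0.97  0.06  0.25]
 [-0.25 -0.   -0.97]]
[653.05247749 -96.72061184  30.09668478] [ 0.01274567  1.11493957 -0.13981937] [[ 721.16121874 -100.52629922   33.59668478]] [653.76121874 -96.52629922  33.59668478]
```

View pics/w22.png

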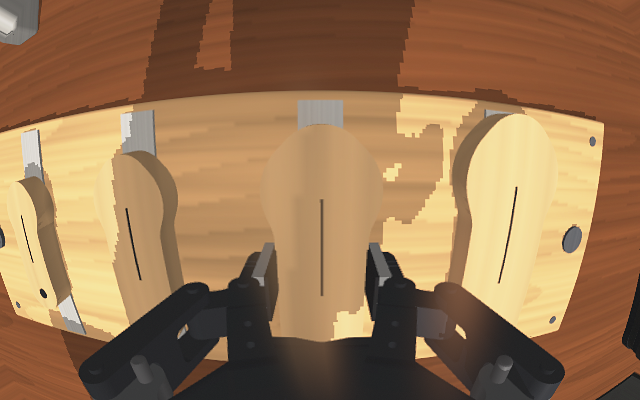

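Aligned with the strip. Lower about 3.5 mm to contact.

Request:
apply_moves:
  series:
    - [0.25,[0,0,-0.002],0]
    - [0.25,[0,0,-0.0038],0]
    - [0.25,[0,0,-0.0038],0]
    - [0.25,[0,0,-0.0038],0]

```text
time: 26.85
tool_pos: [653.2, -96.8, 26.6]
tcp_rot: [179.0, -1.9, -3.3]
ft_force: [-1.1, -0.2, 2.9]
finger_gap: 41.7
```

Request:
apply_moves:
  series:
    - [0.7,[0,0,0],0]
    - [0.7,[0,0,0],0]
    - [0.7,[0,0,0.005],0]
    - [0.7,[0,0,0.045],0]
    - [0.7,[0,0,0.1],0]

```text
time: 27.48
tool_pos: [651.6, -96.5, 125.6]
tcp_rot: [179.0, -1.7, -3.3]
ft_force: [1.9, -0.6, -0.5]
finger_gap: 59.8
```

```bash
python3 wr.py w23
```

```text
27.475 [651.6 -96.5 125.6] [179.   -1.7  -3.3] 59.751872396916816 11.0
[[309.70691629   0.         321.21998892]
 [  0.         309.70691629 201.05260888]
 [  0.           0.           1.        ]] [721.3 -98.3 258.9]
[[-0.06 -1.    0.02]
 [-0.96  0.06  0.26]
 [-0.26 -0.   -0.97]]
```

View pics/w23.png

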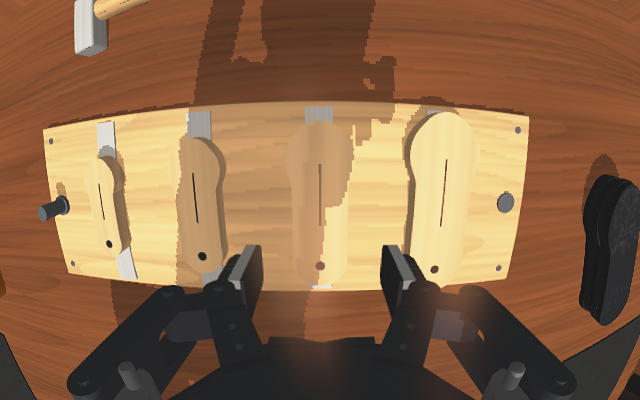

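Request:
apply_moves:
  series:
    - [0.7,[-0.04,-0.01,0.03],0]
    - [0.7,[-0.1,-0.03,0.06],0]
    - [0.7,[-0.15,-0.06,0.09],0]
    - [0.7,[-0.2,-0.1,0.12],0]
    - [0.7,[-0.23,-0.15,0.12],0]

```text
time: 28.15
tool_pos: [433.5, -238.6, 258.9]
tcp_rot: [178.7, -2.7, -3.1]
ft_force: [0.7, -1.1, -0.2]
finger_gap: 60.1
```

```bash
python3 - <<'E'
from h import *
for n in ("top","scene"):
    p=optics.snapshot(n); c=p["color"]
    c=c[80:240,240:520] if n=="top" else c[150:310,100:380]
    cv2.imwrite(f"pics/f_{n}.png",cv2.resize(c,None,fx=2.8,fy=2.8,interpolation=2))
    for d in spotter.search_frame(p,"glue_bottle")[:1]: print(n,d["p"],tow(p,d["xyz"]).round())
    for nm in "ad":
        for d in spotter.masks_of(p,f"pattern_{nm}_centre"): print(nm,round(d["p"],2),rect(p,d["mask"],29))
E
```

```text
top 0.74 [540. 429.  99.]
a 0.92 (array([281. , 221.9,  93.4,  37.5,  29.4]), array([277., 270.]))
a 0.57 (array([663.1,  99.2,  90.2,  29.7,   1.8]), array([324., 140.]))
d 0.95 (array([ 644.9, -198.2,  155.9,   62.9,   -1.6]), array([425., 150.]))
d 0.55 (array([ 6.533e+02, -9.900e+01,  1.372e+02,  5.370e+01, -5.000e-01]), array([392., 146.]))
scene 0.88 [572. 436.  75.]
a 0.59 (array([673.2, 105.7, 105.4,  42.8,  -1.9]), array([276., 257.]))
a 0.54 (array([315.5, 231. , 110.8,  39.8,  26.2]), array([379., 192.]))
d 0.78 (array([ 655.3, -186.8,  168.1,   86.5,   -8.1]), array([179., 218.]))
d 0.74 (array([ 282.7, -264.3,  166.6,   87.9,  -11.5]), array([241., 153.]))
```

View pics/f_top.png

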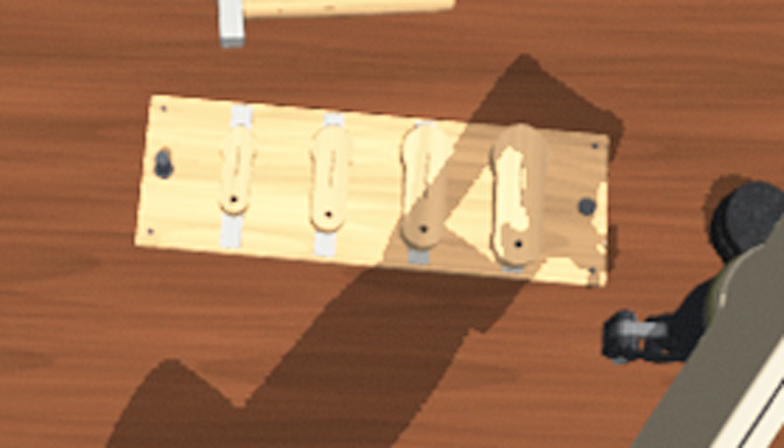

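View pics/f_scene.png

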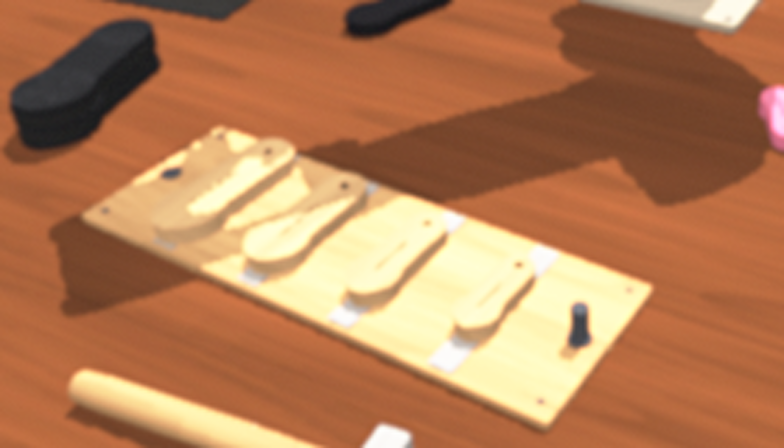

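Request:
apply_moves:
  series:
    - [0.7,[0,0,0],0]
    - [0.7,[0,0,0],0]
    - [0.7,[0,0,0],0]

```text
time: 28.92
tool_pos: [434.6, -236.3, 255.1]
tcp_rot: [179.0, -2.4, -3.1]
ft_force: [-0.0, 0.1, 0.1]
finger_gap: 59.5
```

```bash
python3 -c "
from bench import hand_in
print(hand_in())"
```

```text
the job is handed in; nothing more can be done
None
```

All four patterns are laid out on their strips, and I handed the job in at about 29 s of the 99 s allowed; no verdict comes back. The 95 mm pattern is on the strip next to the peg, followed by the 115, 135 and 155 mm ones. I did not touch the glue bottle or either look-alike.

- **Final pictures:** the top and scene views show each pattern flat, lengthwise on its strip, roughly centred and let go. The arm had backed well clear.
- **Measured positions:** in the top view, the three patterns measured or placed last sit as follows:
  - 95 mm: within about 4 mm of the strip centre and about 5° of its direction.
  - 135 mm: within about 2 mm and about 3°.
  - 155 mm: within about 3 mm and about 2°.
- **Not re-measured:** I checked the 115 mm pattern after release only by eye. Just before lowering it, I measured it within 3 mm of its strip and corrected for that.
- **Disagreements:** the scene view put the 155 mm pattern about 12 mm off its strip. I trusted the overhead view because the scene mask includes the pattern's side faces. The first grasp (155 mm) was about 5 mm off along its length, and I allowed for that when placing it.
- **Bottle:** the final views put it at about (540, 429) from the top and (572, 436) from the scene camera. Those differ by about 30 mm, probably because each sees a different part of it. The top figure matches the top-view location at the start.

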